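# Find and mark the working stroke of a vial stopper press

## Robot

A 7-joint arm with a two-finger parallel gripper is mounted at the origin on the work surface. World frame = base frame: x ahead of the robot, y to its left, z up, the work surface at z = 0. Lengths are in m, angles in rad, forces in N, time in s.
With the tool pointing down it reaches from about 0.4 to 0.85 m from the base axis. Payload 10.4 kg.
Tool frame: the origin (TCP) lies midway between the tips of the shut fingers; the grasp point (between the pads) lies 19 mm behind it; z points along the fingers, y is the line along which they close (so a half turn about z gives the same grasp; the last joint's range is limited). The gripper opens to 87 mm and grips with 3 to 60 N. Pads are 19 mm wide; open, the fingers measure 117 mm over their backs; the gripper's body (75 mm by 190 mm) begins 51 mm behind the grasp point.
Start: joints at [1.154, 0.332, -0.065, 1.46, 0.022, 1.35, -0.088], TCP at [0.24, -0.577, 0.199] pointing down, gripper open.
Joint ranges: [-2.6, 2.6], [-0.5, 2.12], [-1.47, 1.34], [0.16, 2.42], [-1.27, 4.41], [0.06, 2.06], [-2.6, 2.6]. Speed limits (rad/s): [2.22, 2.22, 2.79, 2.79, 3.14, 3.14, 3.14].

## Interface

Orientations are given as a unit quaternion [x, y, z, w].
In Python, from bench import r gives the robot as it stands.
- The arm moves only by the tool carry_out, never from a script. Its argument "steps" is a list that holds one entry, the list of rows, each a list of 6 numbers: the shift along the tool's x, y, z in cm, then the turn, a rotation vector about the tool's x, y, z in rad. In form: [[[dx, dy, dz, wx, wy, wz], ...]]. A call has 1 to 20 rows; each row is the pose to reach, as a shift and turn from the pose commanded when the call began, along the tool's axes at that moment; what a row does not reach only later rows make up. A row lasts 1/12 s, in which the tool goes at most 41.7 mm and 7.16 degrees, less where a joint would pass 70% of its speed; a pose out of reach is approached as far as the arm can. A call with a gripper value outside its range is refused whole. "hand" is the closure, from -1 (fully open) to 1 (shut), set as the call begins (left out, the last holds). The fingers move at their own pace and stop on an object; "squeeze" is the grip in N (left out, the last holds). Time passes only in rows, so rows that repeat a pose let the fingers close. It gives the time, the measured TCP pose, the force, the opening and the grip force at its end, in the units of the state.
- r.read_state(): the state, without advancing time (a new reading comes with each control period).
- r.camera(name): name is "side" or "top" or "wrist"; returns the picture (480x640x3 uint8, red, green, blue); there is no depth.
- r.camera_params(name): a dict with "fx", "fy", "cx", "cy" (pixels), "view" (4x4, takes a point from world to camera coordinates). Camera axes: x right, y up, looking along -z (the intrinsics and any distortion apply to the point x, -y, -z); pixel columns grow to the right and rows downward; lengths in m; the calibration is good to about 2 mm. A picture is of the moment at which its call begins: read the wrist's pose just before it. camera_params takes no time and is no camera call; for the wrist camera it gives the pose at the moment of the call.
- r.close_job(): hands the job in; it is judged then, once.
The state is a dict: "time": time; "joint_positions": joint angles; "joint_vel": joint speeds; "joint_torque": joint torques, N m; "ee_pos": TCP position; "eef_rot": TCP orientation; "ft_force": force on the tool from outside, world axes, zero at the start; "torque": the same for the moment, N m; "width": finger opening in m; "grip_force": force on a finger pad.
Only numpy, scipy, OpenCV 4.12 (cv2) and the standard library are available. Lean on these libraries where they do the work, as an engineer would, in place of code of your own. Each camera call takes 0.05 s, during which the arm holds its last target. There are 200 camera calls.

## Task

Set up the hand press for this batch of vials: press its handle down through the slack until the resistance clearly firms up (about 10 N at the handle) because the pad sits firmly on the vial's stopper, hold it there for a moment without crushing the vial, and let go; the stiff pivot keeps the lever down. Then note how far it travelled by sliding the marker down its post until its underside just rests on the lever's side pin, leaving the lever down on the stopper and the spare vials and the reagent bottle undisturbed.

Things in the scene. Friction and masses are not known exactly. Their poses are not given: they have to be found in the camera images.
- press: White hand stopper press, fixed. Origin: under its 20 mm base plate; x along the lever (handle end towards -x and the robot), y left, z up. A vial stands in a cup under the lever, 20 mm along +x; its stopper's top is 137 to 160 mm above the bench, differs each time and is not reported. The marker's 12 mm post (top 285 mm up) is 75 mm along +y; a scale plate (top 250 mm up) is 30 mm behind it.
- hinge (a point): Pivot axis of the lever, 170 mm above the bench, 100 mm along the press's +x; the lever turns about a horizontal axis parallel to the press's y.
- lever (a joint): Lever angle, rad. 0: fully raised, sloping up from pivot to handle by 0.6 rad; grows as the handle goes down (slope = 0.6 - value). Starts between 0 and 0.12; the pad meets the stopper somewhere between 0.38 and 0.73. The stiff pivot keeps the lever where it is left.
- handle (a point): Centre of the top of the black palm plate at the lever's end, 250 mm from the pivot; 60 mm along the lever, 56 wide, 10 thick; z is its normal, 7 mm above the lever's centre line. Pressed here, square to the plate, it takes about 3 N through the slack; with the pad on the stopper it climbs about 0.9 N per mm. 8 to 14 N is firm; above about 17 N the vial is crushed.
- pad: Sprung round-nosed rubber pad, 24 mm wide, under the lever at 80 mm from the pivot; it presses on the stopper. Origin: on the lever's centre line above the pad, whose nose is 25 mm below it.
- pin (a point): Centre line of the lever's side pin, 10 mm thick, which sticks out to the press's left (+y) at 100 mm from the pivot and passes under the marker. This point lies straight below the marker's foot, to within 18 mm along x (2 mm with the lever down).
- marker (a joint): Travel of the marker in m: 0 at the top of its post (underside 260 mm above the bench), grows as it slides straight down; starts between 0 and 0.02. Sliding takes about 3 N and it stays where it is left. On the pin it stops firmly: 4 to 7 N above the sliding force is enough, much more pushes the lever down too.
- marker_tab (a point): The spot to push: top face of the black marker's finger tab, 85 mm to the left (+y) of the post. The tab is 30 mm (x) wide, 8 mm thick and runs from 13 to 106 mm left of the post.
- marker_foot (a point): Underside of the marker's 40 x 48 x 16 mm block, above the pin, 22 mm right (-y) of the post; 16 mm lower than marker_tab. Its axes are those of the press. Resting on the pin it is 5 mm above the pin's centre line.
- spare_a: Spare amber vial, 38 mm wide, 75 mm tall, standing loose on the base plate right of the lever. Origin: centre of its underside. Bystander.
- spare_b: Spare amber vial, 38 mm wide, 65 mm tall, standing loose on the base plate right of the lever. Origin: centre of its underside. Bystander.
- reagent: Glass reagent bottle, 70 mm wide, 160 mm tall, standing on the bench to the right. Origin: centre of its underside. Bystander.

How it is judged:
On the way, in this order (a step that is already met when the one before it is completed fails the run):
1. the handle is pressed until the pad sits firmly on the stopper (14 N or more at the pad, which is about 7.5 N at the handle) and held there for 0.3 s (contact force between pad and anything else above 14 N and contact force between any of the fingers, the arm and lever above 3 N), for 0.3 s.
2. the marker's underside rests on the lever's pin (z of pin in the frame of marker_foot between -0.0075 and -0.003 m), for 0.2 s.
At the end, for the whole second after the job is handed in: The lever rests down with its pad still on the stopper (1.5 N or more at the pad), the marker's underside lies on the pin (3 to 7.5 mm above the pin's centre line, 5 mm being exact), and both are at rest (all of step 2 and contact force between pad and anything else above 1.5 N and velocity of joint lever between -0.02 and 0.02 rad/s and velocity of joint marker between -0.005 and 0.005 m/s); the robot touches nothing.
It fails at once if the vial is crushed: more than 45 N at the pad (about 17 N at the handle) (contact force between pad and anything else above 45 N).
It fails at once if a spare vial is moved more than 30 mm or knocked over ((distance of spare_a from where it was at the start of the episode above 0.03 m or angle between spare_a's own z axis and vertical above 0.5 rad) or (distance of spare_b from where it was at the start of the episode above 0.03 m or angle between spare_b's own z axis and vertical above 0.5 rad)).
It fails at once if the reagent bottle is moved more than 30 mm or knocked over (distance of reagent from where it was at the start of the episode above 0.03 m or angle between reagent's own z axis and vertical above 0.5 rad).
It also fails if it takes over 72 s, if anything falls off the work surface, if the arm or the gripper's body presses on something with over 40 N, if the wrist force passes 120 N, or if a joint passes its speed limit or range.

## Working session

There is one attempt and no reset: what is moved stays moved. The work goes in short steps, Python scripts to look and compute and a tool call to move; the robot and the scene stay as the last step left them, time stands still between calls to the robot, and variables do not carry over. Pictures are saved under pics/ and viewed, at most 10 in all, crops included, and the job is handed in when it is done.

Besides the shell and the picture viewer there is one more tool, called by a JSON object that holds its "api" and its "payload". carry_out: Moves the arm, as the interface text tells. Its arguments: {"type":"object","properties":{"steps":{"type":"array","items":{"type":"array","items":{"type":"array","items":{"type":"number"}}}},"hand":{"type":"number"},"squeeze":{"type":"number"}},"required":["steps"]}

```bash
mkdir -p pics; ls
python3 - <<'E'
from bench import r
import cv2,json
s=r.read_state();print(s)
for n in("side","top"):
    cv2.imwrite(f"pics/{n}0.png",r.camera(n)[:,:,::-1]);print(n,r.camera_params(n))
E
```

```text
pics
{'time': 0.0, 'joint_positions': array([ 1.15439312,  0.33286113, -0.06468799,  1.46093245,  0.02160961,
        1.34990896, -0.08850404]), 'joint_vel': array([ 0.00019972, -0.00052868,  0.00243028, -0.00078061,  0.00075743,
       -0.00055152, -0.00095013]), 'joint_torque': array([ 5.11033995e-04, -6.23259044e+01,  2.50446709e-02, -3.89908326e+01,
       -6.13119593e-02,  3.98093252e-02,  1.73330241e-04]), 'ee_pos': array([ 0.23963642, -0.57677972,  0.19826488]), 'eef_rot': array([ 9.80676448e-01,  1.95635387e-01, -1.77020511e-04, -6.84559194e-04]), 'ft_force': array([ 0.02736663, -0.1186223 ,  0.27626393]), 'torque': array([ 0.02591895, -0.04910386,  0.00020454]), 'grip_force': 0.0, 'width': 0.08718489936502855}
side {'fx': 459.53982911949714, 'fy': 459.53982911949714, 'cx': 314.5104389199929, 'cy': 238.58462703268188, 'view': array([[ 0.9949456 , -0.0999497 ,  0.00965957, -0.64245628],
       [ 0.052713  ,  0.60174964,  0.79694335, -0.11440326],
       [-0.08546689, -0.7924061 ,  0.60397681, -1.09279178],
       [ 0.        ,  0.        ,  0.        ,  1.        ]])}
top {'fx': 482.5494203733662, 'fy': 482.5494203733662, 'cx': 320.6493699085036, 'cy': 239.07957400574168, 'view': array([[ 0.00939586, -0.99959482,  0.02686849, -0.13724365],
       [ 0.99806245,  0.01102742,  0.06123514, -0.62670334],
       [-0.06150662,  0.02624108,  0.99776167, -0.98704083],
       [ 0.        ,  0.        ,  0.        ,  1.        ]])}
```

View pics/side0.png

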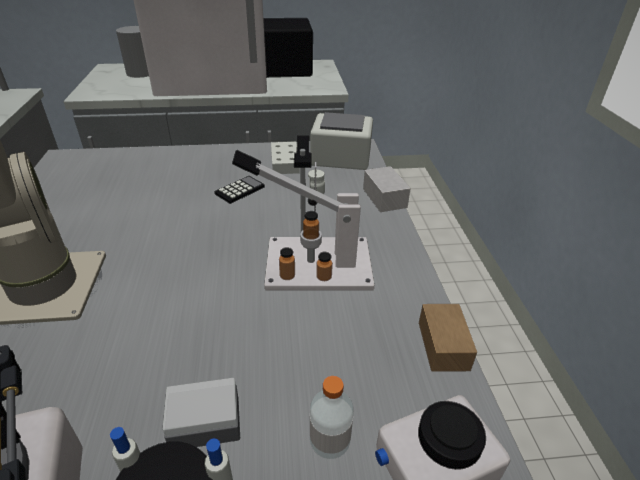

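View pics/top0.png

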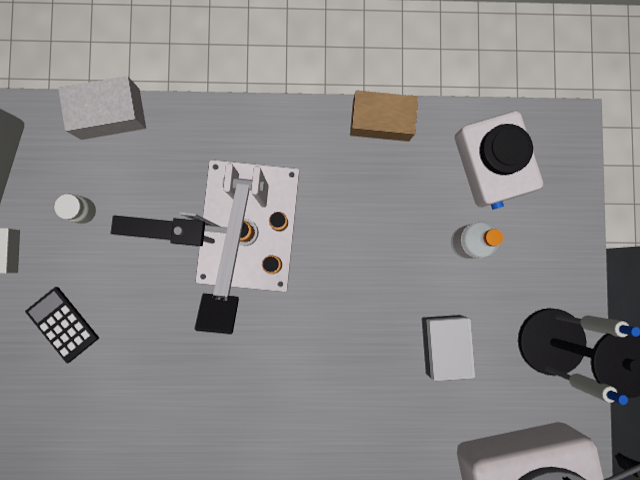

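The side view shows the lever's handle at about (246,161) and its hinge at about (347,210). In the top view the base corners are (210,160), (299,168), (286,291) and (196,283). The handle plate is around (217,313) and the marker tab runs from (112,226) to the block at (188,232). I'll zoom in to get exact pixels.

Run:
```python
import cv2
a=cv2.imread("pics/top0.png")[150:345,100:305];cv2.imwrite("pics/tc.png",cv2.resize(a,None,fx=3,fy=3,interpolation=cv2.INTER_CUBIC))
a=cv2.imread("pics/side0.png")[130:295,220:385];cv2.imwrite("pics/sc.png",cv2.resize(a,None,fx=3.6,fy=3.6,interpolation=cv2.INTER_CUBIC))
```

```text
(no output)
```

View pics/tc.png

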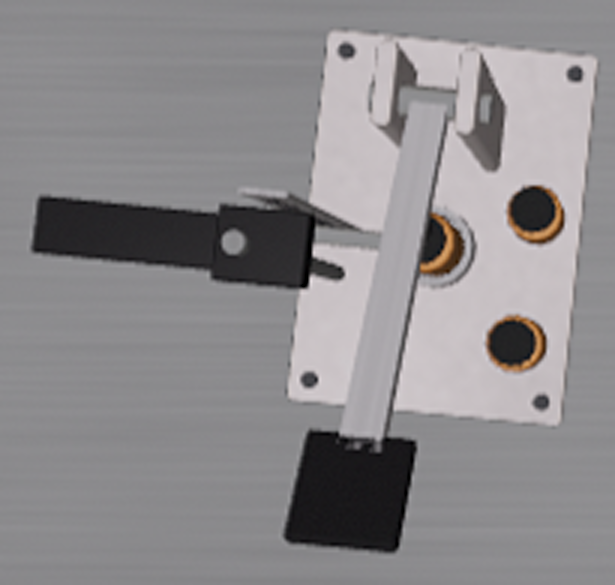

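View pics/sc.png

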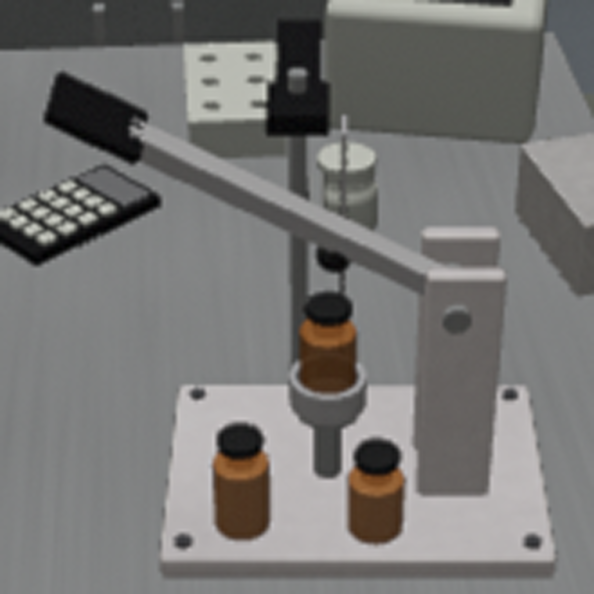

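The crops, in crop pixels:
- **Top:** tab end corners at (38,197) and (33,252), post top at (233,241), handle corners at (308,431), (415,441), (395,552) and (285,541).
- **Side:** post top at (297,75), handle centre at (97,117).

```bash
cat > fit.py <<'E'
import numpy as np
from scipy.spatial.transform import Rotation as R
def proj(P,c):
    p=np.c_[np.atleast_2d(P),np.ones(len(np.atleast_2d(P)))]@c["view"].T
    return np.c_[c["cx"]+c["fx"]*p[:,0]/-p[:,2], c["cy"]+c["fy"]*p[:,1]/p[:,2]]
def W(loc,v): # press -> world
    return R.from_euler("z",v[2]).apply(loc)+[v[0],v[1],0]
def lev(u,y,n,q): # u along lever from pivot to handle, n normal
    s=.6-q
    return np.array([.1-u*np.cos(s)+n*np.sin(s), y, .17+u*np.sin(s)+n*np.cos(s)])
E
python3 - <<'E'
from bench import r
from fit import *
from scipy.optimize import least_squares
T,S=r.camera_params("top"),r.camera_params("side")
tp=np.array([[38,197],[33,252],[233,241],[308,431],[415,441],[395,552],[285,541]])/3+[100,150]
sp=np.array([[297,75],[97,117]])/3.6+[220,130]
def f(v,raw=False):
    q,m=v[3:]
    L=[[.015,.181,.276-m],[-.015,.181,.276-m],[0,.075,.285],lev(.22,.028,.007,q),lev(.22,-.028,.007,q),lev(.28,-.028,.007,q),lev(.28,.028,.007,q)]
    M=[[0,.075,.285],lev(.25,0,0,q)]
    return np.r_[(proj(W(L,v),T)-tp).ravel(),(proj(W(M,v),S)-sp).ravel()]
s=least_squares(f,[.6,.05,-.15,.06,.01],x_scale=[.1,.1,.1,.1,.01],loss="soft_l1");v=s.x
print(v.round(4));print(f(v).reshape(-1,2).round(1))
np.save("v.npy",v);q,m=v[3:]
print("handle",W(lev(.25,0,.007,q),v),"tab",W([0,.16,.276-m],v),"hinge",W([.1,0,.17],v))
E
```

```text
[ 0.615   0.0202 -0.0914  0.1064  0.0046]
[[ 0.5 -0.6]
 [-0.3  0.2]
 [ 0.2  0.6]
 [-0.4 -0.7]
 [ 0.5 -0.4]
 [ 0.4 -0.2]
 [-1.1 -0.3]
 [-1.4 -1. ]
 [-2.4  1.3]]
handle [0.49863717 0.03083871 0.29462323] tab [0.62958611 0.17950993 0.27144885] hinge [0.714569   0.01105249 0.17      ]
```

{"api": "carry_out", "payload": {"steps": [[[0, 0, -4, 0, 0, 0], [0, 0, -8, 0, 0, 0], [0, 0, -12, 0, 0, 0], [0, 0, -16, 0, 0, 0.05], [3, -3, -18, 0, 0, 0.1], [6, -6, -18, 0, 0, 0.15], [9, -9, -18, 0, 0, 0.2], [12, -12, -18, 0, 0, 0.25], [15, -15, -18, 0, 0, 0.3], [18, -18, -18, 0, 0, 0.35], [21, -21, -18, 0, 0, 0.4], [24, -24, -18, 0, 0, 0.45], [27, -27, -18, 0, 0, 0.485], [30, -30, -18, 0, 0, 0.485], [33, -33, -18, 0, 0, 0.485], [36, -36, -18, 0, 0, 0.485], [39, -39, -18, 0, 0, 0.485], [42, -42, -18, 0, 0, 0.485], [45, -44.5, -18, 0, 0, 0.485], [47.2, -46.2, -18, 0, 0, 0.485]]], "hand": 1, "squeeze": 20}}

```text
time: 1.77
ee_pos: [0.4986, 0.033, 0.3793]
eef_rot: [0.999, -0.045, 0.0, 0.0]
ft_force: [0.5, -1.6, 0.9]
width: 0.0007
grip_force: 0.0
```

{"api": "carry_out", "payload": {"steps": [[[0, 0, 0, 0, 0, 0], [0, 0, 0, 0, 0, 0], [0, 0, 0, 0, 0, 0], [0, 0, 0, 0, 0, 0]]]}}

```text
time: 2.1
ee_pos: [0.4982, 0.0293, 0.3789]
eef_rot: [0.999, -0.047, -0.0, 0.0]
ft_force: [-0.2, 0.0, 0.5]
width: 0.0001
grip_force: 0.0
```

{"api": "carry_out", "payload": {"steps": [[[0, 0, 2.5, 0, 0, 0], [0, 0, 5, 0, 0, 0], [0, 0, 7, 0, 0, 0], [0, 0, 8, 0, 0, 0], [-0.2, 0, 8.6, 0, 0, 0], [-0.4, 0, 9.2, 0, 0, 0], [-0.7, 0, 9.8, 0, 0, 0], [-1, 0, 10.4, 0, 0, 0], [-1.2, 0, 11, 0, 0, 0], [-1.4, 0, 11.6, 0, 0, 0], [-1.6, 0, 12.2, 0, 0, 0], [-1.9, 0, 12.8, 0, 0, 0], [-2.1, 0, 13.4, 0, 0, 0], [-2.3, 0, 13.8, 0, 0, 0], [-2.3, 0, 13.8, 0, 0, 0]]]}}

```text
time: 3.35
ee_pos: [0.475, 0.0327, 0.2401]
eef_rot: [0.999, -0.045, -0.0, 0.0]
ft_force: [0.2, -0.2, 0.0]
width: 0.0004
grip_force: 0.1
```

{"api": "carry_out", "payload": {"steps": [[[-0.1, 0, 0.3, 0, 0, 0], [-0.2, 0, 0.6, 0, 0, 0]]]}}

```text
time: 3.52
ee_pos: [0.4735, 0.0329, 0.235]
eef_rot: [0.999, -0.046, 0.0, 0.0]
ft_force: [-1.1, -0.4, 3.6]
width: 0.0007
grip_force: 1.5
```

Run:
```python
from bench import r
import cv2
a=r.camera("side")[:,:,::-1][80:300,200:400];cv2.imwrite("pics/s1.png",cv2.resize(a,None,fx=2.7,fy=2.7,interpolation=cv2.INTER_CUBIC))
print(r.read_state()["ft_force"],r.read_state()["ee_pos"])
```

```text
[ 0.0663644  -0.64330584  2.06490721] [0.47312004 0.03289027 0.23440953]
```

View pics/s1.png

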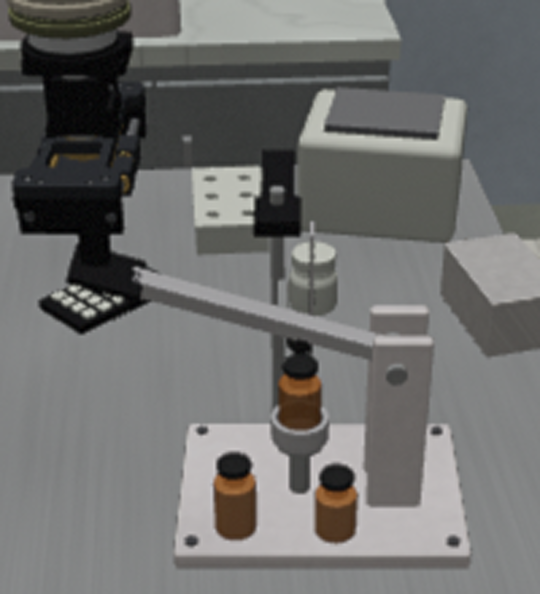

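The fingertips are on the handle plate at about (100,265) in the crop. The pad at (298,345) sits just above the stopper at (300,362). I'll press on in small increments.

{"api": "carry_out", "payload": {"steps": [[[-0.05, 0, 0.2, 0, 0, 0], [-0.1, 0, 0.4, 0, 0, 0], [-0.15, 0, 0.6, 0, 0, 0]]]}}

```text
time: 3.82
ee_pos: [0.472, 0.033, 0.2289]
eef_rot: [0.999, -0.046, -0.0, 0.0]
ft_force: [-1.1, -0.5, 2.8]
width: 0.0006
grip_force: 1.5
```

{"api": "carry_out", "payload": {"steps": [[[-0.05, 0, 0.2, 0, 0, 0], [-0.1, 0, 0.4, 0, 0, 0], [-0.12, 0, 0.6, 0, 0, 0]]]}}

```text
time: 4.07
ee_pos: [0.4707, 0.0331, 0.2228]
eef_rot: [0.999, -0.046, -0.0, 0.0]
ft_force: [-2.1, -0.1, 3.3]
width: 0.0004
grip_force: 1.5
```

{"api": "carry_out", "payload": {"steps": [[[-0.03, 0, 0.2, 0, 0, 0], [-0.06, 0, 0.4, 0, 0, 0], [-0.09, 0, 0.6, 0, 0, 0]]]}}

```text
time: 4.32
ee_pos: [0.4699, 0.0332, 0.2168]
eef_rot: [0.999, -0.046, -0.0, 0.0]
ft_force: [-0.6, 1.1, 3.1]
width: 0.0006
grip_force: 1.5
```

{"api": "carry_out", "payload": {"steps": [[[-0.03, 0, 0.2, 0, 0, 0], [-0.06, 0, 0.4, 0, 0, 0], [-0.09, 0, 0.6, 0, 0, 0]]]}}

```text
time: 4.57
ee_pos: [0.469, 0.0332, 0.2108]
eef_rot: [0.999, -0.046, -0.0, 0.0]
ft_force: [-1.6, 0.9, 2.8]
width: 0.0006
grip_force: 1.5
```

{"api": "carry_out", "payload": {"steps": [[[-0.03, 0, 0.2, 0, 0, 0], [-0.05, 0, 0.4, 0, 0, 0], [-0.07, 0, 0.6, 0, 0, 0]]]}}

```text
time: 4.82
ee_pos: [0.4683, 0.0333, 0.2048]
eef_rot: [0.999, -0.046, 0.0, 0.0]
ft_force: [-1.7, -0.1, 2.8]
width: 0.0005
grip_force: 1.5
```

{"api": "carry_out", "payload": {"steps": [[[-0.03, 0, 0.2, 0, 0, 0], [-0.04, 0, 0.4, 0, 0, 0], [-0.05, 0, 0.6, 0, 0, 0]]]}}

```text
time: 5.07
ee_pos: [0.4678, 0.0334, 0.1988]
eef_rot: [0.999, -0.046, -0.0, 0.0]
ft_force: [-2.0, 0.5, 4.4]
width: 0.0006
grip_force: 1.8
```

Resistance is starting to rise.

{"api": "carry_out", "payload": {"steps": [[[-0.01, 0, 0.2, 0, 0, 0], [-0.02, 0, 0.4, 0, 0, 0]]]}}

```text
time: 5.23
ee_pos: [0.4676, 0.0334, 0.195]
eef_rot: [0.999, -0.046, -0.0, 0.0]
ft_force: [-3.9, 0.6, 6.5]
width: 0.0004
grip_force: 3.2
```

{"api": "carry_out", "payload": {"steps": [[[0, 0, 0.15, 0, 0, 0], [0, 0, 0.3, 0, 0, 0], [0, 0, 0.3, 0, 0, 0]]]}}

```text
time: 5.48
ee_pos: [0.4674, 0.0334, 0.192]
eef_rot: [0.999, -0.046, -0.0, 0.0]
ft_force: [-3.9, -0.4, 6.1]
width: 0.0006
grip_force: 2.7
```

{"api": "carry_out", "payload": {"steps": [[[0, 0, 0.15, 0, 0, 0], [0, 0, 0.3, 0, 0, 0], [0, 0, 0.3, 0, 0, 0]]]}}

```text
time: 5.73
ee_pos: [0.4674, 0.0335, 0.1893]
eef_rot: [0.999, -0.046, -0.0, 0.0]
ft_force: [-4.8, -0.6, 9.3]
width: 0.0006
grip_force: 3.8
```

{"api": "carry_out", "payload": {"steps": [[[0, 0, 0.1, 0, 0, 0], [0, 0, 0.2, 0, 0, 0], [0, 0, 0.2, 0, 0, 0]]]}}

```text
time: 5.98
ee_pos: [0.4672, 0.0335, 0.1874]
eef_rot: [0.999, -0.046, -0.0, 0.0]
ft_force: [-6.5, -0.0, 11.3]
width: 0.0005
grip_force: 5.0
```

{"api": "carry_out", "payload": {"steps": [[[0, 0, 0, 0, 0, 0], [0, 0, 0, 0, 0, 0], [0, 0, 0, 0, 0, 0], [0, 0, 0, 0, 0, 0]]]}}

```text
time: 6.32
ee_pos: [0.4672, 0.0335, 0.1874]
eef_rot: [0.999, -0.046, -0.0, 0.0]
ft_force: [-6.5, 1.1, 11.2]
width: 0.0004
grip_force: 5.1
```

{"api": "carry_out", "payload": {"steps": [[[0, 0, -0.5, 0, 0, 0], [0, 0, -1.5, 0, 0, 0], [0, 0, -4, 0, 0, 0], [0, 0, -7, 0, 0, 0], [0, 0, -10, 0, 0, 0], [0, 0, -13, 0, 0, 0], [0, 0, -15, 0, 0, 0], [0, 0, -15, 0, 0, 0]]]}}

```text
time: 6.98
ee_pos: [0.4692, 0.0337, 0.3415]
eef_rot: [0.999, -0.046, 0.003, 0.0]
ft_force: [-0.7, 0.2, 0.4]
width: 0.0006
grip_force: 0.0
```

Run:
```python
from bench import r
import cv2
print(r.read_state()["joint_positions"].round(2),r.read_state()["ft_force"])
cv2.imwrite("pics/s2.png",cv2.resize(r.camera("side")[:,:,::-1][80:300,200:400],None,fx=2.7,fy=2.7,interpolation=cv2.INTER_CUBIC))
```

```text
[ 0.53 -0.03 -0.67  1.57 -0.02  1.58 -1.81] [-0.7113991   0.15944568  0.41946068]
```

View pics/s2.png

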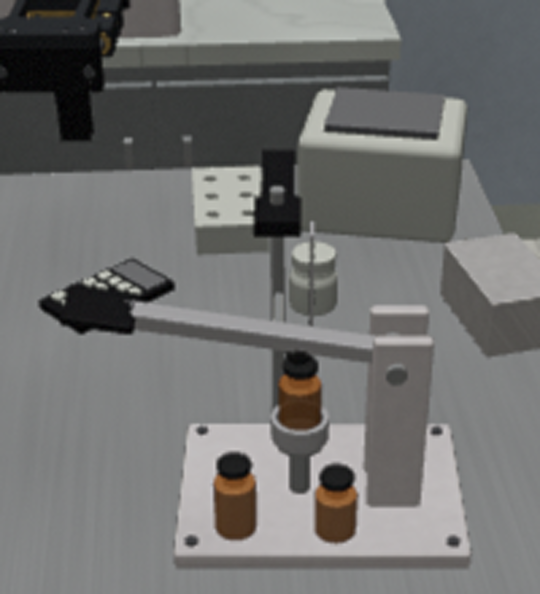

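The lever stays down with the pad on the stopper at (298,360). I'll now move over the marker tab with the gripper turned 90°.

{"api": "carry_out", "payload": {"steps": [[[0.5, -0.5, -1, 0, 0, -0.1], [1.5, -1.5, -1, 0, 0, -0.2], [2.5, -2.5, -1, 0, 0, -0.3], [3.5, -4, -1, 0, 0, -0.4], [4.5, -5, -1, 0, 0, -0.5], [5.5, -6, -1, 0, 0, -0.6], [6.5, -7, -1, 0, 0, -0.7], [7.5, -8, -1, 0, 0, -0.8], [8.5, -9, -1, 0, 0, -0.9], [9.5, -10, -1, 0, 0, -1.0], [10.5, -11, -1, 0, 0, -1.1], [11.5, -12.5, -1, 0, 0, -1.2], [12.5, -14, -1, 0, 0, -1.3], [13.5, -15, -0.5, 0, 0, -1.4], [14.3, -16, 0, 0, 0, -1.5], [14.8, -16, 0, 0, 0, -1.57], [14.8, -16, 0, 0, 0, -1.57], [14.8, -16, 0, 0, 0, -1.57], [14.8, -16, 0, 0, 0, -1.57]]]}}

```text
time: 8.62
ee_pos: [0.6294, 0.179, 0.3368]
eef_rot: [0.74, 0.673, -0.0, 0.0]
ft_force: [-0.2, 0.3, 1.2]
width: 0.0004
grip_force: 0.0
```

{"api": "carry_out", "payload": {"steps": [[[0, 0, 2, 0, 0, 0], [0, 0, 4, 0, 0, 0], [0, 0, 5.5, 0, 0, 0], [0, 0, 6.2, 0, 0, 0], [0, 0, 6.7, 0, 0, 0], [0, 0, 7.2, 0, 0, 0], [0, 0, 7.7, 0, 0, 0], [0, 0, 8.2, 0, 0, 0]]]}}

```text
time: 9.28
ee_pos: [0.6298, 0.1794, 0.2555]
eef_rot: [0.739, 0.674, 0.001, 0.0]
ft_force: [-0.1, 0.2, 0.0]
width: 0.0006
grip_force: 0.0
```

{"api": "carry_out", "payload": {"steps": [[[0, 0, 0.4, 0, 0, 0], [0, 0, 0.8, 0, 0, 0]]]}}

```text
time: 9.45
ee_pos: [0.6298, 0.1794, 0.2472]
eef_rot: [0.739, 0.674, 0.0, 0.0]
ft_force: [-1.2, -0.5, 1.7]
width: 0.0001
grip_force: 1.3
```

Run:
```python
from bench import r
import cv2
print(r.read_state()["ft_force"])
cv2.imwrite("pics/s3.png",cv2.resize(r.camera("side")[:,:,::-1][80:300,200:400],None,fx=2.7,fy=2.7,interpolation=cv2.INTER_CUBIC))
```

```text
[-1.17101495 -0.47067874  1.70976166]
```

View pics/s3.png

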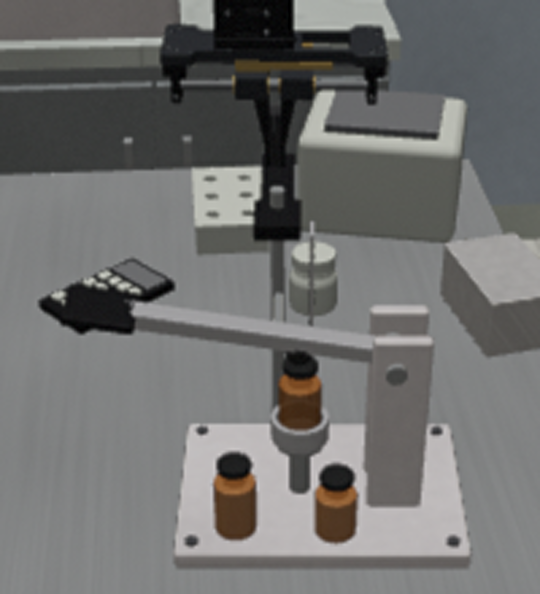

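The fingertips are on the tab behind the post, at about (277,180) in the crop. The block bottom has started down from y=232 to 236. I'll keep sliding it.

{"api": "carry_out", "payload": {"steps": [[[0, 0, 0.4, 0, 0, 0], [0, 0, 0.8, 0, 0, 0], [0, 0, 1.2, 0, 0, 0], [0, 0, 1.6, 0, 0, 0], [0, 0, 2.0, 0, 0, 0], [0, 0, 2.4, 0, 0, 0]]]}}

```text
time: 10.0
ee_pos: [0.6297, 0.1794, 0.2227]
eef_rot: [0.739, 0.674, 0.0, 0.0]
ft_force: [0.4, 0.6, 2.5]
width: 0.0008
grip_force: 1.3
```

{"api": "carry_out", "payload": {"steps": [[[0, 0, 0.2, 0, 0, 0], [0, 0, 0.4, 0, 0, 0], [0, 0, 0.6, 0, 0, 0]]]}}

```text
time: 10.25
ee_pos: [0.6297, 0.1793, 0.2169]
eef_rot: [0.739, 0.674, 0.0, 0.0]
ft_force: [0.0, 1.2, 2.6]
width: 0.0006
grip_force: 1.3
```

{"api": "carry_out", "payload": {"steps": [[[0, 0, 0.2, 0, 0, 0], [0, 0, 0.4, 0, 0, 0], [0, 0, 0.6, 0, 0, 0]]]}}

```text
time: 10.5
ee_pos: [0.6297, 0.1794, 0.2109]
eef_rot: [0.739, 0.674, 0.0, 0.0]
ft_force: [-0.4, 0.8, 2.1]
width: 0.0004
grip_force: 1.3
```

{"api": "carry_out", "payload": {"steps": [[[0, 0, 0.2, 0, 0, 0], [0, 0, 0.4, 0, 0, 0]]]}}

```text
time: 10.67
ee_pos: [0.6296, 0.1794, 0.2069]
eef_rot: [0.739, 0.674, 0.0, 0.0]
ft_force: [0.6, 0.8, 2.4]
width: 0.0004
grip_force: 1.3
```

{"api": "carry_out", "payload": {"steps": [[[0, 0, 0.15, 0, 0, 0], [0, 0, 0.3, 0, 0, 0]]]}}

```text
time: 10.83
ee_pos: [0.6296, 0.1793, 0.2039]
eef_rot: [0.739, 0.674, 0.0, 0.0]
ft_force: [1.4, 0.8, 2.0]
width: 0.0007
grip_force: 1.2
```

{"api": "carry_out", "payload": {"steps": [[[0, 0, 0.15, 0, 0, 0], [0, 0, 0.3, 0, 0, 0]]]}}

```text
time: 11.0
ee_pos: [0.6296, 0.1794, 0.2009]
eef_rot: [0.739, 0.674, 0.0, 0.0]
ft_force: [1.1, 1.8, 1.9]
width: 0.0006
grip_force: 1.2
```

{"api": "carry_out", "payload": {"steps": [[[0, 0, 0.15, 0, 0, 0], [0, 0, 0.3, 0, 0, 0]]]}}

```text
time: 11.17
ee_pos: [0.6296, 0.1793, 0.1979]
eef_rot: [0.739, 0.674, -0.0, 0.0]
ft_force: [0.4, 1.3, 2.8]
width: 0.0003
grip_force: 1.2
```

{"api": "carry_out", "payload": {"steps": [[[0, 0, 0.1, 0, 0, 0], [0, 0, 0.2, 0, 0, 0]]]}}

```text
time: 11.33
ee_pos: [0.6296, 0.1792, 0.1959]
eef_rot: [0.739, 0.674, -0.0, -0.0]
ft_force: [0.2, 1.8, 2.1]
width: 0.0005
grip_force: 1.2
```

{"api": "carry_out", "payload": {"steps": [[[0, 0, 0.1, 0, 0, 0], [0, 0, 0.2, 0, 0, 0]]]}}

```text
time: 11.5
ee_pos: [0.6296, 0.1792, 0.1939]
eef_rot: [0.739, 0.674, -0.0, 0.0]
ft_force: [0.4, 0.9, 1.8]
width: 0.0004
grip_force: 1.2
```

{"api": "carry_out", "payload": {"steps": [[[0, 0, 0.1, 0, 0, 0], [0, 0, 0.2, 0, 0, 0]]]}}

```text
time: 11.67
ee_pos: [0.6296, 0.1792, 0.1919]
eef_rot: [0.739, 0.674, -0.0, 0.0]
ft_force: [-0.1, 1.1, 2.6]
width: 0.0002
grip_force: 1.2
```

{"api": "carry_out", "payload": {"steps": [[[0, 0, 0.1, 0, 0, 0], [0, 0, 0.2, 0, 0, 0]]]}}

```text
time: 11.83
ee_pos: [0.6296, 0.1792, 0.1899]
eef_rot: [0.739, 0.674, -0.0, 0.0]
ft_force: [0.7, 0.7, 2.4]
width: 0.0006
grip_force: 1.2
```

{"api": "carry_out", "payload": {"steps": [[[0, 0, 0.1, 0, 0, 0], [0, 0, 0.2, 0, 0, 0]]]}}

```text
time: 12.0
ee_pos: [0.6296, 0.1792, 0.1879]
eef_rot: [0.739, 0.674, -0.0, 0.0]
ft_force: [0.3, 0.9, 1.9]
width: 0.0006
grip_force: 1.2
```

Run:
```python
from bench import r
import cv2
print(r.read_state()["ft_force"])
cv2.imwrite("pics/s4.png",cv2.resize(r.camera("side")[:,:,::-1][120:240,200:360],None,fx=5,fy=5,interpolation=cv2.INTER_CUBIC))
```

```text
[0.34237333 0.87240604 1.90036582]
```

View pics/s4.png

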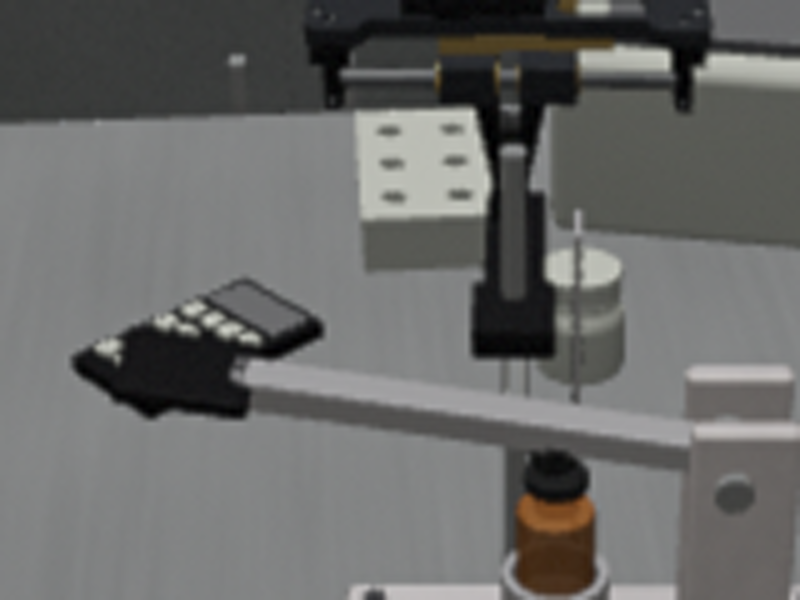

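The marker block's bottom edge is at crop y≈355, which is image row 191. The pin is hidden behind the lever, whose centre line at the pin is near crop (510,415). I'll compare this with the model.

Run:
```python
from bench import r
from fit import *
v=np.load("v.npy");S=r.camera_params("side")
for z in (.172,.177,.182,.187,.19,.195): print(z,proj(W([[-.02,.075-.046,z],[.02,.029,z]],v),S).round(1).ravel(), "obs (294.5,191)(310.6,191)")
w=proj(W([[0,.075,.285]],v),S);print("post top",w,"obs",512/5+200,148/5+120)
# lever top edge near handle end (245,362)->, near hinge(690,428)
for s in (0,.03,.06,.09,.12):
    print(s,[((proj(W(lev(u,0,0,.6-s),v),S)[0]-[200,120])*5).round(0) for u in (.2,.1,.05)],"pin",lev(.1,0,0,.6-s)[2])
```

```text
0.172 [292.7 202.5 309.8 202.6] obs (294.5,191)(310.6,191)
0.177 [292.7 200.7 309.8 200.8] obs (294.5,191)(310.6,191)
0.182 [292.7 198.9 309.8 199. ] obs (294.5,191)(310.6,191)
0.187 [292.6 197.1 309.8 197.1] obs (294.5,191)(310.6,191)
0.19 [292.6 196.  309.8 196. ] obs (294.5,191)(310.6,191)
0.195 [292.5 194.1 309.8 194.2] obs (294.5,191)(310.6,191)
post top [[301.14971502 149.83362126]] obs 302.4 149.6
0 [array([288., 450.]), array([505., 450.]), array([614., 451.])] pin 0.17
0.03 [array([287., 439.]), array([505., 445.]), array([614., 448.])] pin 0.17299955002024958
0.06 [array([287., 428.]), array([506., 440.]), array([614., 445.])] pin 0.17599640064794447
0.09 [array([287., 417.]), array([506., 434.]), array([614., 443.])] pin 0.17898785491980113
0.12 [array([288., 406.]), array([507., 429.]), array([615., 440.])] pin 0.18197122072889194
```

The images put the marker about 10–12 mm above the pin. They also show the fingers touching about 30 mm above the reported TCP height, so I'll continue on force.

{"api": "carry_out", "payload": {"steps": [[[0, 0, 0.2, 0, 0, 0], [0, 0, 0.4, 0, 0, 0], [0, 0, 0.6, 0, 0, 0]]]}}

```text
time: 12.3
ee_pos: [0.6298, 0.1794, 0.1826]
eef_rot: [0.739, 0.674, 0.0, 0.0]
ft_force: [-2.1, -0.0, 15.3]
width: 0.0006
grip_force: 7.4
```

The marker is firmly on the pin, with slightly more force than I wanted. I'm backing off now.

{"api": "carry_out", "payload": {"steps": [[[0, 0, -0.1, 0, 0, 0], [0, 0, -0.3, 0, 0, 0], [0, 0, -1, 0, 0, 0], [0, 0, -3, 0, 0, 0], [0, 0, -6, 0, 0, 0], [0, 0, -9, 0, 0, 0], [0, 0, -12, 0, 0, 0], [0, 0, -15, 0, 0, 0], [0, 0, -15, 0, 0, 0], [0, 0, -15, 0, 0, 0]]]}}

```text
time: 13.13
ee_pos: [0.63, 0.1796, 0.3337]
eef_rot: [0.739, 0.674, 0.001, 0.001]
ft_force: [-0.5, -0.2, -0.4]
width: 0.0002
grip_force: 0.0
```

Run:
```python
from bench import r
import cv2
print(r.read_state()["ft_force"],r.read_state()["ee_pos"])
a=r.camera("side")[:,:,::-1][150:230,220:360]
b=r.camera("top")[:,:,::-1];cv2.imwrite("pics/top_end.png",b)
cv2.imwrite("pics/s5.png",cv2.resize(a,None,fx=5.5,fy=5.5,interpolation=cv2.INTER_CUBIC))
```

```text
[-0.50825987 -0.18165306 -0.41403937] [0.62997878 0.17960285 0.33365472]
```

View pics/s5.png

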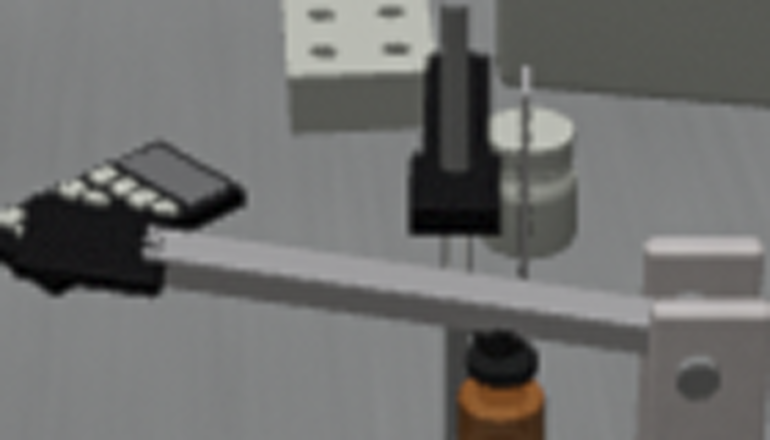

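The block bottom is at crop y≈233 (row 192.4) and the lever is still down on the stopper. The hand blocks the top view, so I'll clear it and measure both with the top camera.

{"api": "carry_out", "payload": {"steps": [[[0, 0, -2, 0, 0, 0], [0, 0, -5, 0, 0, 0], [0, -3, -7, 0, 0, 0], [0, -6, -8, 0, 0, 0], [0, -9, -8, 0, 0, 0], [2, -12, -8, 0, 0, 0], [5, -15, -8, 0, 0, 0], [8, -18, -8, 0, 0, 0], [11, -20, -8, 0, 0, 0], [14, -20, -8, 0, 0, 0], [17, -20, -8, 0, 0, 0], [20, -20, -8, 0, 0, 0], [20, -20, -8, 0, 0, 0], [20, -20, -8, 0, 0, 0]]]}}

```text
time: 14.4
ee_pos: [0.4477, 0.3982, 0.4098]
eef_rot: [0.738, 0.675, -0.002, -0.001]
ft_force: [0.5, -0.9, 0.4]
width: 0.0003
grip_force: 0.0
```

Run:
```python
from bench import r
import cv2,numpy as np
print(r.read_state()["ee_pos"])
a=cv2.resize(r.camera("top")[:,:,::-1][190:345,100:250],None,fx=3,fy=3,interpolation=cv2.INTER_CUBIC) # 450x465
b=cv2.resize(r.camera("side")[:,:,::-1][140:220,275:362],None,fx=4,fy=4,interpolation=cv2.INTER_CUBIC) #348x320
o=np.zeros((465,798,3),np.uint8);o[:465,:450]=a;o[:320,450:798]=b
cv2.imwrite("pics/end.png",o)
```

```text
[0.44772936 0.39821832 0.4097869 ]
```

View pics/end.png

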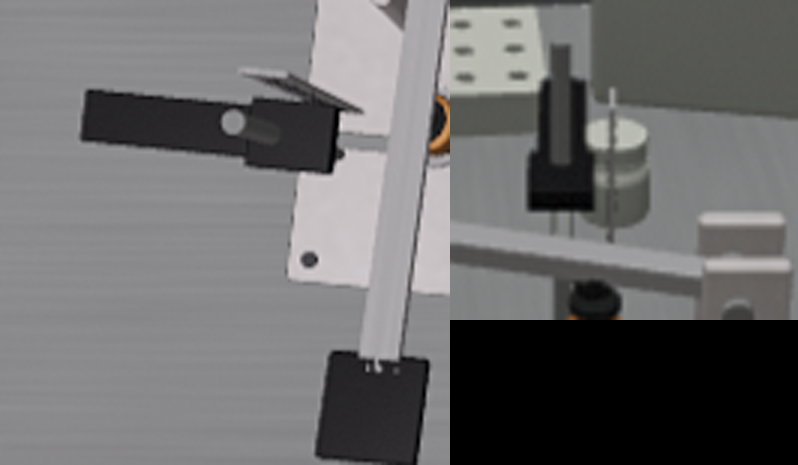

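In the final picture the top-view tab end is at (86,89) and (81,140), the block's right corners are at (337,105) and (331,172), and the handle corners are at (331,351), (430,359), (415,466) and (316,457). In the side view the block's bottom corners are at (529,208) and (593,211). I'll run a joint fit.

Run:
```python
from bench import r
from fit import *
from scipy.optimize import least_squares
T,S=r.camera_params("top"),r.camera_params("side")
post=[0,.075,.285]
def tab(m):return [[.015,.181,.276-m],[-.015,.181,.276-m]]
def blk(m):return [[.02,.029,.276-m],[-.02,.029,.276-m]]
def han(q):return [lev(u,y,.007,q) for u,y in((.22,.028),(.22,-.028),(.28,-.028),(.28,.028))]
def foot(m):return [[-.02,.029,.26-m],[.02,.029,.26-m]]
t0=np.array([[38,197],[33,252],[233,241],[308,431],[415,441],[395,552],[285,541]])/3+[100,150]
t1=np.array([[86,89],[81,140],[337,105],[331,172],[233,121],[331,351],[430,359],[415,466],[316,457]])/3+[100,190]
s0=np.array([[297,75],[268,133],[328,134]])/3.6+[220,130]
s1=np.array([[529-450,208],[593-450,211]])/4+[275,140]
off=lambda v:np.array([v[7],v[8]])
def f(v,p=0):
    q0,m0,q1,m1=v[3:7]
    A=[proj(W(tab(m0)+[post]+han(q0),v),T)-t0, proj(W(tab(m1)+blk(m1)+[post]+han(q1),v),T)-t1,
       proj(W([post]+foot(m0),v),S)+off(v)-s0, proj(W(foot(m1),v),S)+off(v)-s1]
    if p: [print(a.round(1).tolist()) for a in A]
    return np.r_[np.vstack(A).ravel(),v[7:]]
s=least_squares(f,[.615,.02,-.09,.1,.005,.5,.06,0,0],x_scale=[.1,.1,.1,.1,.01,.1,.01,1,1],loss="soft_l1")
v=s.x;f(v,1);print(v.round(4))
sd=np.sqrt(np.diag(np.linalg.inv(s.jac.T@s.jac)))*.5;print("sd",sd.round(4))
print("pin z",lev(.1,0,0,v[5])[2],"foot z",.26-v[6],"handle z",lev(.25,0,.007,v[5])[2])
```

```text
[[-1.0, -1.1], [-1.7, -0.2], [-0.0, 0.2], [-0.1, -0.3], [0.7, -0.1], [0.8, 0.2], [-0.6, 0.2]]
[[-1.3, -0.8], [-1.9, -0.1], [5.7, -0.0], [5.1, 1.2], [-0.0, 0.2], [-0.1, -0.8], [0.1, -0.2], [0.7, 0.4], [-0.1, 0.2]]
[[0.0, -2.4], [-1.0, 0.9], [0.2, 0.7]]
[[-0.8, 0.7], [0.4, -0.1]]
[ 6.1580e-01  2.0400e-02 -8.8400e-02  1.2010e-01 -2.0000e-04  4.6990e-01
  6.4700e-02  1.0940e+00 -1.3135e+00]
sd [3.000e-04 4.000e-04 2.600e-03 4.900e-03 1.800e-03 1.380e-02 2.000e-03
 2.795e-01 6.582e-01]
pin z 0.18297542431963215 foot z 0.19530055039499017 handle z 0.20937938409190773
```

Run:
```python
from bench import r
from fit import *
from scipy.optimize import least_squares
T,S=r.camera_params("top"),r.camera_params("side")
post=[0,.075,.285]
def tab(m):return [[.015,.181,.276-m],[-.015,.181,.276-m]]
def blk(m):return [[.02,.04,.276-m],[-.02,.04,.276-m]]
def han(q):return [lev(u,y,.007,q) for u,y in((.22,.028),(.22,-.028),(.28,-.028),(.28,.028))]
def foot(m):return [[-.02,.04,.26-m],[.02,.04,.26-m]]
t0=np.array([[38,197],[33,252],[313,215],[307,287],[233,241],[308,431],[415,441],[395,552],[285,541]])/3+[100,150]
t1=np.array([[86,89],[81,140],[337,105],[331,172],[233,121],[331,351],[430,359],[415,466],[316,457]])/3+[100,190]
s0=np.array([[297,75],[268,133],[328,134]])/3.6+[220,130]
s1=np.array([[529-450,208],[593-450,211]])/4+[275,140]
def f(v,p=0):
    q0,m0,q1,m1=v[3:7];o=v[7:]
    A=[proj(W(tab(m0)+blk(m0)+[post]+han(q0),v),T)-t0, proj(W(tab(m1)+blk(m1)+[post]+han(q1),v),T)-t1,
       proj(W([post]+foot(m0),v),S)+o-s0, proj(W(foot(m1),v),S)+o-s1]
    if p: [print(a.round(1).tolist()) for a in A]
    return np.r_[np.vstack(A).ravel(),v[7:]]
s=least_squares(f,[.615,.02,-.09,.1,.005,.5,.06,0,0],x_scale=[.1,.1,.1,.1,.01,.1,.01,1,1],loss="soft_l1")
v=s.x;f(v,1);print(v.round(4))
print("pin z",lev(.1,0,0,v[5])[2],"foot z",.26-v[6],"handle z",lev(.25,0,.007,v[5])[2])
# lever face strip in final side crop: centre-line prediction
for q in (.43,.45,.47,.5,.53):
    print(q,lev(.1,0,0,q)[2],[((proj(W(lev(u,-.006,n,q),v),S)[0]+v[7:]-[275,140])*4+[450,0]).round(0) for u in(.05,.13) for n in(.007,-.007)])
```

```text
[[0.2, -1.0], [-0.6, -0.1], [-0.3, -0.9], [-1.3, 0.6], [0.3, 0.3], [0.1, -0.3], [0.9, -0.1], [0.9, 0.2], [-0.5, 0.1]]
[[0.0, -0.6], [-0.5, 0.0], [0.1, -0.4], [-0.6, 0.8], [0.3, 0.3], [-0.1, -0.7], [0.2, -0.1], [0.6, 0.6], [-0.2, 0.3]]
[[-0.0, -1.6], [-0.9, 0.6], [0.1, 0.4]]
[[-0.7, 0.7], [0.4, -0.0]]
[ 0.6156  0.0199 -0.0905  0.1176  0.0029  0.4645  0.0692  1.1067 -0.5961]
pin z 0.18351191771960182 foot z 0.1907764670866973 handle z 0.21071559977419918
0.43 0.18691823490669962 [array([651., 262.]), array([646., 282.]), array([511., 241.]), array([508., 262.])]
0.45 0.18494381324735992 [array([650., 263.]), array([646., 283.]), array([511., 245.]), array([507., 266.])]
0.47 0.1829634142619695 [array([650., 265.]), array([646., 285.]), array([510., 249.]), array([507., 269.])]
0.5 0.17998334166468283 [array([649., 267.]), array([646., 287.]), array([509., 255.]), array([507., 275.])]
0.53 0.17699428473375328 [array([648., 269.]), array([646., 289.]), array([508., 260.]), array([507., 281.])]
```

The fit puts the marker's underside about 7 mm above the pin's centre line. Its error is about ±3 mm, so this agrees with resting contact (5 mm), and so does the firm stop in the force reading. The robot is clear, so I'm handing in.

```bash
python3 -c "
from bench import r
print(r.close_job())"
```

```text
the job is handed in; nothing more can be done
None
```

I handed the job in without a verdict back: I pressed the handle to about 11 N, held it and let go, and slid the marker down to a firm stop on the pin, reaching about 15 N rather than the intended 7–10 N; the lever stayed down, and the robot kept clear of the spare vials and the bottle.

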